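# Switch on the inspection microscope

### The arm

A 6-joint arm with a two-finger parallel gripper is mounted at the origin on the work surface. World frame = base frame: x ahead of the robot, y to its left, z up, the work surface at z = 0. Lengths are in m, angles in degrees, forces in N, time in s.
With the tool pointing down it reaches from about 0.4 to 0.825 m from the base axis. Payload 7 kg.
Tool frame: the origin (TCP) lies between the finger pads; the fingertips stand ctrl.nose_length ahead of it and the grasp point (between the pads) lies 2 mm behind it (ctrl.nose_length is the distance from the TCP to the fingertips, in m); z points along the fingers, y is the line along which they close (so a half turn about z gives the same grasp; the last joint's range is limited). The gripper opens to 88 mm and grips with 3 to 60 N. Pads are 19 mm wide; open, the fingers measure 130 mm over their backs; the gripper's body (78 mm by 193 mm) begins 47 mm behind the grasp point.
Start: joints at [86.236, 20.546, 0.682, 0, -70.136, -16.507], TCP at [0.234, 0.633, 0.212] pointing down, gripper open.
Joint ranges: [-176.03, 176.03], [-82.01, 121.73], [-58.28, 71.71], [-173.87, 95.51], [-174.79, -0.11], [-173.66, 173.66]. Speed limits (degrees/s): [136.94, 136.94, 172.46, 180, 180, 180].

### API

Orientations are given as [roll, pitch, yaw] about the fixed x, y, z axes, in that order (R = Rz(yaw) Ry(pitch) Rx(roll)).
In Python, from plant import ctrl gives the robot as it stands.
- The arm moves only by the tool apply_moves, never from a script. Its argument "commands" is a list of rows, each a list of 3 entries, a list of its own where there are three numbers: the shift along the world's x, y, z in cm, then the turn about the world's z in rad, then the closure, from 0 (fully open) to 1 (shut). In form: [[[x, y, z], turn, jaw], ...]. A call has 1 to 20 rows; each row is the pose to reach, as a shift and turn from the pose commanded when the call began; what a row does not reach only later rows make up. A row lasts 1/12 s, in which the tool goes at most 41.7 mm and 7.16 degrees, less where a joint would pass 70% of its speed; a pose out of reach is approached as far as the arm can. A call with a gripper value outside its range is refused whole. The fingers move at their own pace and stop on an object; the grip force is fixed at half the most. Time passes only in rows, so rows that repeat a pose let the fingers close. It gives the time, the measured TCP pose, the force, the opening and the grip force at its end, in the units of the state.
- ctrl.get_obs(): the state, without advancing time (a new reading comes with each control period).
- ctrl.snapshot(name): name is "scene" or "top" or "wrist"; returns a dict with "img" (400x640x3 uint8, red, green, blue), "fx", "fy", "cx", "cy" (pixels), "dist_coeffs" ([k1, k2, p1, p2, k3] as OpenCV has them; the pictures are not rectified), "T" (4x4, takes a point from camera to world coordinates). Camera axes: x right, y up, looking along -z (the intrinsics and any distortion apply to the point x, -y, -z); pixel columns grow to the right and rows downward; lengths in m; the calibration is good to about 2 mm. A picture is of the moment at which its call begins. There is no depth.
- ctrl.close_job(): hands the job in; it is judged then, once.
Trained networks look in a picture, given as the dict that the camera call returned (one of the last four; its "shot" number tells which), for a name from the list of things; names that differ only in an ending like _2 or _b are one class to them, and where a whole thing is asked for, a point or a joint stands for the part that bears it (a point fixed in the world has none). Each returns a list of dicts, best first, with "score" (0 to 1); they miss things now and then, are a little off and sometimes report something else, mostly with a low value. They report only what shows in the picture. A call takes as long as a camera call. They do not tell look-alikes from the thing itself.
- ctrl.search_frame(picture, target): "at" ([column, row] in pixels, amid what is visible of it).
- ctrl.spot_point(picture, target): "at" ([column, row] in pixels: a listed point, or the origin of a listed thing).
The state is a dict: "clock": time; "joint_pos": joint angles; "qvel": joint speeds; "tau": joint torques, N m; "tool_pos": TCP position; "orientation": TCP orientation; "force": force on the tool from outside, world axes, zero at the start; "moment": the same for the moment, N m; "opening": finger opening in m; "gripper_force": force on a finger pad.
Only numpy, scipy, OpenCV 4.12 (cv2) and the standard library are available. Lean on these libraries where they do the work, as an engineer would, in place of code of your own. Each camera call takes 0.05 s, during which the arm holds its last target. There are 200 camera calls.

### The job

Switch on the inspection microscope in its proper order by pressing three latching keys with the fingertips, gently and well down so that each stays down: first the long bar key on the oblong mains box, then the key on the round lamp control, and last the square key on the camera box. Leave the small round keys on the mains box and the camera box up. Only press: do not lift, tip or shove the boxes, and do not disturb the other things on the bench.

Things in the scene. Friction and masses are not known exactly. Their poses are not given: they have to be found in the camera images.
- mains_box: oblong mains box, 80 (x) x 150 (y) x 40 tall, 0.9 kg or so, loose on the bench; origin at the centre of its underside, z up. On its top stand three black rubber-capped keys in a row along y: a long bar key in the middle and a small round key at 54 mm on either side
- bar_key_top (a point): centre of the top face of the long bar key (18 x 44, long way along the box's y), on the middle of the mains box; 16 above the box's top (56 above the bench) while up; moves down with the key; axes as the box's
- bar_key (a joint): the long bar key. It latches, staying wherever it is pushed: joint value in m, 0 = up, 0.006 = fully down, pressed from 0.0035. Its springy rubber cap (1.3 N/mm, up to 8 mm) gives first: the cap squashes about 2.3 mm, then the key slides down its 6 mm at about 3 N, then the cap squashes further at 1.3 N/mm against the stop and springs back when released. A press that ends at 4.5 to 7 N is right.
- outlet_key_left (a joint): small round key (18 across, 16 high) on the mains box, at y = +54 of its origin; same travel and stiffness as the bar key; to be left up
- outlet_key_right (a joint): small round key (18 across, 16 high) on the mains box, at y = -54 of its origin; same travel and stiffness as the bar key; to be left up
- lamp_puck: round lamp control, 92 across, 50 tall, about 0.8 kg, loose; origin at the centre of its underside, z up; one black rubber-capped round key in the middle of its top
- round_key_top (a point): centre of the top face of the lamp control's round key (26 across), 16 above its top (66 above the bench) while up; moves down with the key
- round_key (a joint): the lamp control's round key. It latches, staying wherever it is pushed: joint value in m, 0 = up, 0.006 = fully down, pressed from 0.0035. Its springy rubber cap (1.3 N/mm, up to 8 mm) gives first: the cap squashes about 2.3 mm, then the key slides down its 6 mm at about 3 N, then the cap squashes further at 1.3 N/mm against the stop and springs back when released. A press that ends at 4.5 to 7 N is right.
- camera_box: square camera box, 96 x 96 x 60 tall, about 0.9 kg, loose; origin at the centre of its underside, z up. On its top two black rubber-capped keys: a square one at y = +22 and a small round one at y = -30
- square_key_top (a point): centre of the top face of the camera box's square key (22 x 22), 16 above the box's top (76 above the bench) while up; moves down with the key
- square_key (a joint): the camera box's square key. It latches, staying wherever it is pushed: joint value in m, 0 = up, 0.006 = fully down, pressed from 0.0035. Its springy rubber cap (1.3 N/mm, up to 8 mm) gives first: the cap squashes about 2.3 mm, then the key slides down its 6 mm at about 3 N, then the cap squashes further at 1.3 N/mm against the stop and springs back when released. A press that ends at 4.5 to 7 N is right.
- freeze_key (a joint): small round key (18 across, 16 high) on the camera box, at y = -30 of its origin; same travel and stiffness as the square key; to be left up
- oil_bottle: bystander: small black oil bottle with cap, 26 across, 66 tall, standing (mm); loose, origin at its underside
- pliers: bystander: orange-handled pliers lying flat along their x (jaws to +x), about 140 x 45 x 12 (mm); loose, origin at its underside
- screwdriver: bystander: screwdriver 150 long, lying along its x (mm); loose, origin at its underside
- loupe: bystander: black eyepiece loupe, 38 across, 34 tall, standing (mm); loose, origin at its underside
- parts_tray: bystander: grey divided component tray, 80 x 200 x 35 (mm); loose, origin at its underside
- flux_jar: bystander: amber jar with white lid, 48 across, 55 tall (mm); loose, origin at its underside
There are look-alikes about, which are no part of the job. What is shaped like the camera_box but pink or turquoise is not meant. Leave any yellow look-alike of the mains_box alone.

How it is judged:
By the outcome, as a careful person would: the job done as asked, in the order asked, and still so for the second after the job is handed in, with the robot touching nothing.
It also fails if it takes over 48 s, if anything falls off the work surface, if the arm or the gripper's body presses on something with over 40 N, if the wrist force passes 120 N, or if a joint passes its speed limit or range.

## Working session

There is one attempt and no reset: what is moved stays moved. The work goes in short steps, Python scripts to look and compute and a tool call to move; the robot and the scene stay as the last step left them, time stands still between calls to the robot, and variables do not carry over. Pictures are saved under pics/ and viewed, at most 10 in all, crops included, and the job is handed in when it is done.

Besides the shell and the picture viewer there is one more tool, called after "Call:" by a JSON object that holds its "fn" and its "kwargs", one argument or row to a line. apply_moves: Moves the arm, as the interface text tells. Its arguments: {"type":"object","properties":{"commands":{"type":"array"}},"required":["commands"]}

```bash
mkdir -p pics; cat > h.py <<'E'
import numpy as np, cv2
from plant import ctrl
def px2w(p,at,z):
    K=np.array([[p["fx"],0,p["cx"]],[0,p["fy"],p["cy"]],[0,0,1]])
    u=cv2.undistortPoints(np.array([[at]],float),K,np.array(p["dist_coeffs"],float))[0,0]
    T=np.array(p["T"]); d=T[:3,:3]@np.array([u[0],-u[1],-1]); o=T[:3,3]
    return o+d*(z-o[2])/d[2]
def save(p,n): cv2.imwrite("pics/"+n,cv2.cvtColor(p["img"],cv2.COLOR_RGB2BGR))
Z=dict(bar_key_top=.056,round_key_top=.066,square_key_top=.076,mains_box=0,lamp_puck=0,camera_box=0)
def look(cam,n,names=Z):
    p=ctrl.snapshot(cam); save(p,n)
    for k in names:
        for r in ctrl.spot_point(p,k)[:4]:
            print(cam,k,round(r["score"],2),np.round(r["at"],1),np.round(px2w(p,r["at"],Z[k]),4))
    return p
E
python3 - <<'E'
from h import *
print(ctrl.nose_length, ctrl.get_obs())
look("top","top.png"); look("scene","scene.png")
E
```

```text
0.017 {'clock': 0.0, 'joint_pos': array([ 8.62347012e+01,  2.05916612e+01,  6.34270069e-01, -2.05292212e-02,
       -7.01370254e+01, -1.65075992e+01]), 'qvel': array([-0.14903156,  0.00583371, -0.06342377, -0.03767926, -0.05959145,
        0.11383583]), 'tau': array([-2.83019544e-04, -5.82716095e+01,  2.93039292e+01,  6.99648678e+00,
        6.81288730e-03, -1.68359693e-04]), 'tool_pos': array([0.23372071, 0.63269184, 0.21082265]), 'orientation': array([ 1.79903991e+02, -8.32704417e-03, -2.02798823e+01]), 'force': array([-0.11910413, -0.0810242 ,  0.25069782]), 'moment': array([ 0.05565601, -0.00984315, -0.07253617]), 'gripper_force': 0.0, 'opening': 0.08770460240235543}
top bar_key_top 0.71 [429.8 213.5] [ 0.508  -0.2857  0.056 ]
top bar_key_top 0.71 [467.5 280.1] [ 0.3399 -0.373   0.056 ]
top bar_key_top 0.23 [274.8 171.6] [0.6131 0.1242 0.056 ]
top round_key_top 0.64 [347.8 131. ] [ 0.7285 -0.0701  0.066 ]
top round_key_top 0.57 [323.2 209.5] [ 0.5109 -0.007   0.066 ]
top square_key_top 0.55 [200.  221.6] [0.471  0.3071 0.076 ]
top square_key_top 0.47 [156.7 193.6] [0.5418 0.4254 
[... 744 characters left out ...]
.1] [ 0.5343 -0.0317  0.056 ]
scene round_key_top 0.42 [308.3 213.1] [0.4985 0.0044 0.066 ]
scene square_key_top 0.62 [394.5 127.4] [0.5405 0.4186 0.076 ]
scene square_key_top 0.43 [357.7 141.1] [0.4763 0.305  0.076 ]
scene square_key_top 0.41 [296.8 130.9] [0.2976 0.2522 0.076 ]
scene mains_box 0.65 [388.9 297.4] [ 0.7631 -0.0666  0.    ]
scene mains_box 0.64 [240.2 314. ] [ 0.4976 -0.2794  0.    ]
scene mains_box 0.61 [160.5 312.4] [ 0.3419 -0.3704  0.    ]
scene lamp_puck 0.67 [312.9 233.3] [ 0.5142 -0.0011  0.    ]
scene camera_box 0.91 [351.5 163.8] [0.4713 0.2845 0.    ]
scene camera_box 0.8 [396.9 146.7] [0.555  0.4278 0.    ]
scene camera_box 0.68 [296.5 145. ] [0.2796 0.2706 0.    ]
```

View pics/top.png

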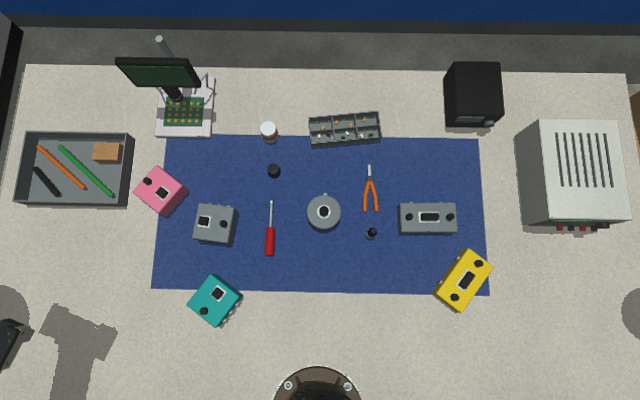

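View pics/scene.png

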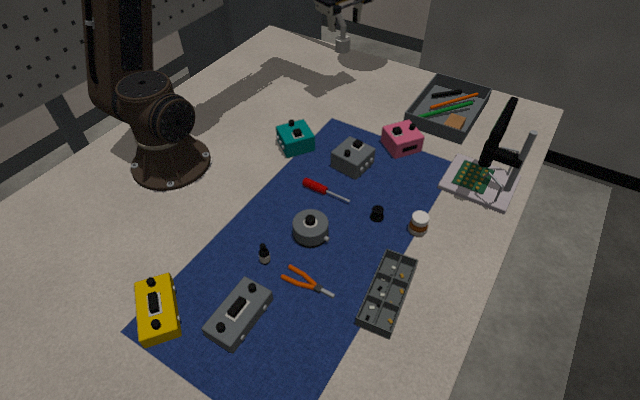

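The top view shows the grey mains box at about (429,217), running along world y. The grey lamp puck is at (323,212). The grey camera box is at (215,224), with its square key at about (204,222) and its small key on the -y side. The yellow, pink and turquoise boxes are decoys. I'll approach by way of the camera box and the lamp, and use the wrist camera to refine positions.

Call:
{"fn": "apply_moves", "kwargs": {
  "commands": [
    [[3, -3, 0], 0.12, 1],
    [[6, -7, 0], 0.24, 1],
    [[10, -11, 0], 0.35, 1],
    [[13, -14, 0], 0.35, 1],
    [[15, -17, 0], 0.35, 1],
    [[17, -20, 0], 0.35, 1],
    [[18, -23, 0], 0.35, 1],
    [[19, -27, 0], 0.35, 1],
    [[20, -30, 0], 0.35, 1],
    [[20, -33, 0], 0.35, 1],
    [[20, -33, 0], 0.35, 1],
    [[20, -33, 0], 0.35, 1],
    [[20, -33, 0], 0.35, 1]
  ]
}}

```text
clock: 1.78
tool_pos: [0.4341, 0.3034, 0.2122]
orientation: [-180.0, -0.0, -0.2]
force: [-0.5, 0.4, 0.4]
opening: 0.0068
gripper_force: 0.0
```

```bash
python3 - <<'E'
from h import *
p=look("wrist","w1.png",["square_key_top","camera_box"]); print(np.round(p["T"],3),p["fx"])
o=ctrl.get_obs(); print(o["clock"],o["tool_pos"],o["orientation"],o["force"])
E
```

```text
wrist square_key_top 0.91 [322.5 137.3] [0.4739 0.2994 0.076 ]
wrist square_key_top 0.64 [186.5  54.4] [0.5468 0.4187 0.076 ]
wrist camera_box 0.93 [339.8 129.4] [0.4732 0.2786 0.    ]
wrist camera_box 0.87 [198.6  51.1] [0.5583 0.4337 0.    ]
[[-0.004  0.956  0.292  0.513]
 [-1.    -0.004 -0.003  0.302]
 [-0.002 -0.292  0.956  0.384]
 [ 0.     0.     0.     1.   ]] 325.5859635694058
1.9333 [0.43379081 0.30410722 0.21163473] [ 1.79994423e+02  8.70152815e-04 -1.56391007e-01] [-0.08921015  0.67071894  0.34793222]
```

View pics/w1.png

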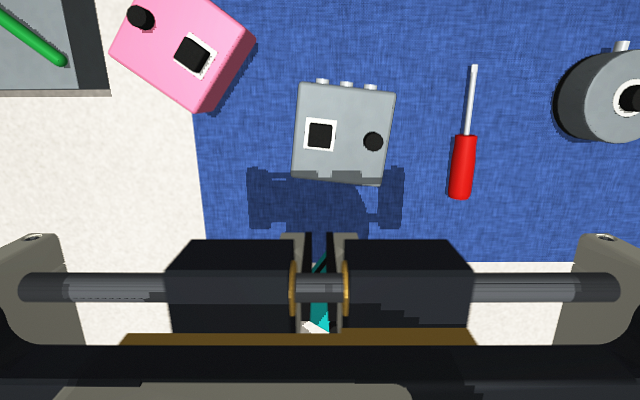

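The wrist view shows the square key at about (320,135) with the freeze key at (373,141). The box is turned about -6°, and the fingertips sit below the image centre, clear of the box. Next I'll pass over the lamp for a look and go on to the mains box.

Call:
{"fn": "apply_moves", "kwargs": {
  "commands": [
    [[0, -4, 0], 0, 1],
    [[0.5, -8, 0], 0, 1],
    [[1, -12, 0], 0, 1],
    [[1, -16, 0], 0, 1],
    [[1, -20, 0], 0, 1],
    [[1, -24, 0], 0, 1],
    [[1, -28, 0], 0, 1],
    [[1, -30.5, 0], 0, 1],
    [[1, -30.5, 0], 0, 1],
    [[1, -30.5, 0], 0, 1]
  ]
}}

```text
clock: 2.77
tool_pos: [0.4441, -0.0023, 0.2117]
orientation: [180.0, 0.0, -0.3]
force: [-0.3, 0.9, 0.2]
opening: 0.0002
gripper_force: 0.0
```

```bash
python3 - <<'E'
from h import *
look("wrist","w2.png",["round_key_top","lamp_puck"])
o=ctrl.get_obs(); print(o["clock"],o["tool_pos"],o["orientation"],o["force"])
E
```

```text
wrist round_key_top 0.67 [430.4 154.2] [ 0.4655 -0.1127  0.066 ]
wrist round_key_top 0.57 [322.  110.4] [ 0.5078 -0.0062  0.066 ]
wrist round_key_top 0.48 [  4.2 150.1] [0.4721 0.3078 0.066 ]
wrist lamp_puck 0.84 [324.6 107.6] [ 0.5077 -0.0098  0.    ]
2.9167 [ 0.44420678 -0.00083026  0.21168228] [ 1.79998622e+02  5.95325752e-03 -1.50675620e-01] [-0.21906954  0.57001413 -0.3847061 ]
```

Call:
{"fn": "apply_moves", "kwargs": {
  "commands": [
    [[0, -4, 0], 0, 1],
    [[0, -8, 0], 0, 1],
    [[0, -12, 0], 0, 1],
    [[0, -16, 0], 0, 1],
    [[0, -20, 0], 0, 1],
    [[0, -24, 0], 0, 1],
    [[0, -27, 0], 0, 1],
    [[0, -28.5, 0], 0, 1],
    [[0, -28.5, 0], 0, 1],
    [[0, -28.5, 0], 0, 1],
    [[0, -28.5, 0], 0, 1]
  ]
}}

```text
clock: 3.83
tool_pos: [0.4443, -0.2858, 0.2115]
orientation: [-180.0, 0.0, -0.1]
force: [-0.2, 0.5, 0.2]
opening: 0.0005
gripper_force: 0.0
```

```bash
python3 - <<'E'
from h import *
look("wrist","w3.png",["bar_key_top","mains_box"])
o=ctrl.get_obs(); print(o["clock"],o["tool_pos"],o["orientation"],o["force"])
a=[cv2.imread(f"pics/w{i}.png")[60:260,120:520] for i in (2,3)]
cv2.imwrite("pics/c.png",cv2.resize(np.vstack(a),None,fx=1.45,fy=1.45,interpolation=cv2.INTER_CUBIC))
E
```

```text
wrist bar_key_top 0.62 [320.7 117.4] [ 0.5009 -0.2882  0.056 ]
wrist mains_box 0.73 [317.8 117.7] [ 0.4966 -0.2852  0.    ]
wrist mains_box 0.55 [388.  240.1] [ 0.3425 -0.375   0.    ]
3.9833 [ 0.44434313 -0.28566735  0.21194433] [ 1.79999569e+02 -2.24713471e-02 -1.05901015e-01] [0.06607425 0.3729419  0.4186835 ]
```

View pics/c.png

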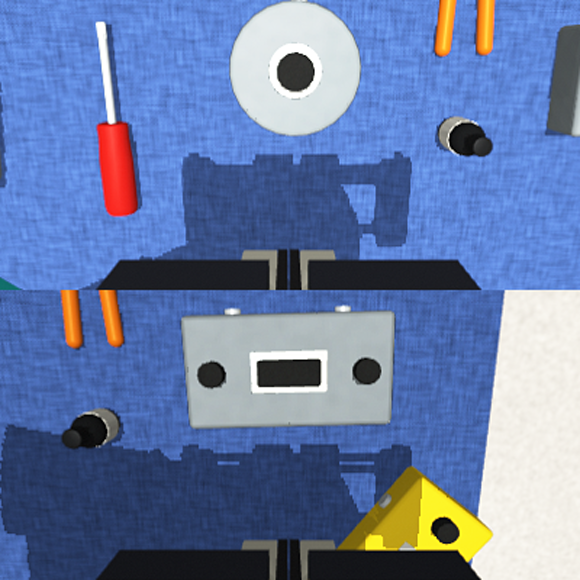

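Both crops are clear. The bar key is at about pixel (319,117), which gives (0.501,-0.287) with the box turned about 1°. The lamp key is at about (323,110), which gives (0.508,-0.007). These agree with the top and scene views, so I'll move over the bar key and lower to just above it.

Call:
{"fn": "apply_moves", "kwargs": {
  "commands": [
    [[2, 0, 0], 0.02, 1],
    [[4, -0.1, 0], 0.02, 1],
    [[5.7, -0.1, -2], 0.02, 1],
    [[5.7, -0.1, -5], 0.02, 1],
    [[5.7, -0.1, -8], 0.02, 1],
    [[5.7, -0.1, -10.5], 0.02, 1],
    [[5.7, -0.1, -12], 0.02, 1],
    [[5.7, -0.1, -13], 0.02, 1],
    [[5.7, -0.1, -13.3], 0.02, 1],
    [[5.7, -0.1, -13.3], 0.02, 1],
    [[5.7, -0.1, -13.3], 0.02, 1],
    [[5.7, -0.1, -13.3], 0.02, 1]
  ]
}}

```text
clock: 4.98
tool_pos: [0.5019, -0.288, 0.0802]
orientation: [180.0, -0.1, 1.0]
force: [-0.2, -0.6, 0.4]
opening: 0.0005
gripper_force: 0.0
```

```bash
python3 - <<'E'
from h import *
p=ctrl.snapshot("wrist"); save(p,"w4.png")
q=ctrl.snapshot("scene"); save(q,"s4.png")
o=ctrl.get_obs(); print(o["clock"],o["tool_pos"],o["orientation"],o["force"])
b=cv2.resize(cv2.imread("pics/s4.png")[230:370,130:330],None,fx=3,fy=3)
a=cv2.imread("pics/w4.png")[:, :600][:300]
a=cv2.resize(a,None,fx=.5,fy=.5); c=np.zeros((420+150,600,3),np.uint8); c[:420]=b; c[420:,:300]=a
cv2.imwrite("pics/c4.png",c)
E
```

```text
5.0833 [ 0.50158539 -0.28798301  0.079967  ] [ 1.79968407e+02 -1.13710372e-01  9.35246379e-01] [0.472332   0.94755426 1.02319018]
```

View pics/c4.png

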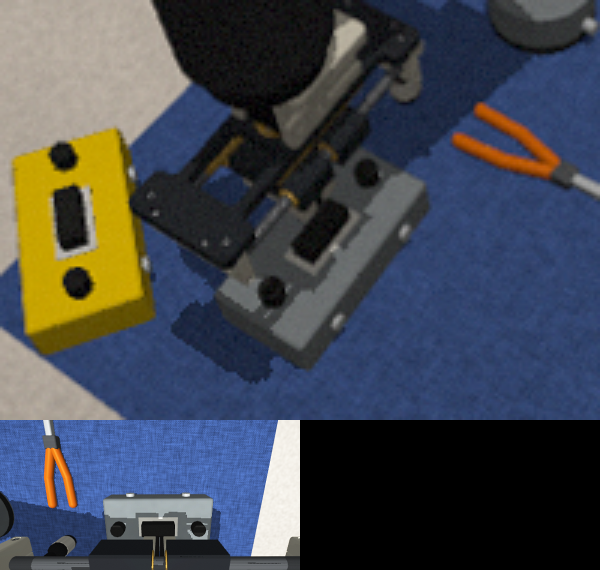

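The fingertips line up with the bar key and sit about 7 mm above it, and nothing else is near the gripper. I'll press slowly and watch the force.

Call:
{"fn": "apply_moves", "kwargs": {
  "commands": [
    [[0, 0, -0.3], 0, 1],
    [[0, 0, -0.6], 0, 1],
    [[0, 0, -0.75], 0, 1],
    [[0, 0, -0.9], 0, 1],
    [[0, 0, -1.0], 0, 1],
    [[0, 0, -1.1], 0, 1],
    [[0, 0, -1.2], 0, 1],
    [[0, 0, -1.3], 0, 1],
    [[0, 0, -1.4], 0, 1],
    [[0, 0, -1.4], 0, 1],
    [[0, 0, -1.4], 0, 1],
    [[0, 0, -1.4], 0, 1]
  ]
}}

```text
clock: 6.08
tool_pos: [0.5009, -0.2879, 0.0648]
orientation: [180.0, -0.0, 0.9]
force: [0.1, -1.1, -0.3]
opening: 0.0006
gripper_force: 0.0
```

```bash
python3 - <<'E'
from h import *
for i in range(4):
    p=ctrl.snapshot("wrist"); o=ctrl.get_obs(); print(o["clock"],o["tool_pos"],o["force"])
save(p,"w5.png"); q=ctrl.snapshot("scene"); save(q,"s5.png")
b=cv2.resize(cv2.imread("pics/s5.png")[270:350,190:290],None,fx=6,fy=6,interpolation=cv2.INTER_CUBIC)
a=cv2.resize(cv2.imread("pics/w5.png")[120:280,200:440],None,fx=2,fy=2)[:,:]
cv2.imwrite("pics/c5.png",np.hstack([b[:320, 100:420],a[:320]]))
E
```

```text
6.1333 [ 0.50094557 -0.28783179  0.06482261] [-0.77021171  0.28384157 -0.48948232]
6.1833 [ 0.50091576 -0.28785486  0.064836  ] [-1.07855766  0.07175115  0.04660824]
6.2333 [ 0.50092781 -0.28785177  0.06483994] [-0.37746782  0.05119653 -0.23983559]
6.2833 [ 0.5009236  -0.28781909  0.06481431] [-0.03680876 -1.16870824  0.7936525 ]
```

View pics/c5.png

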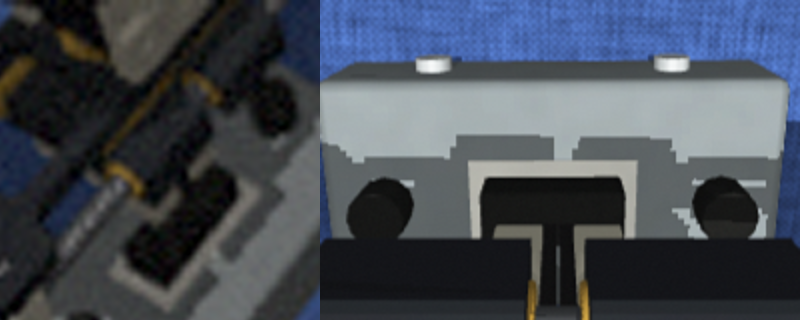

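```bash
cat >> h.py <<'E'
def w2px(p,X):
    K=np.array([[p["fx"],0,p["cx"]],[0,p["fy"],p["cy"]],[0,0,1]])
    T=np.array(p["T"]); c=(np.atleast_2d(X)-T[:3,3])@T[:3,:3]; c=c*[1,-1,-1]
    return cv2.projectPoints(c,np.zeros(3),np.zeros(3),K,np.array(p["dist_coeffs"],float))[0][:,0]
E
python3 - <<'E'
from h import *
t=ctrl.get_obs()["tool_pos"]; print(t, ctrl.get_obs()["force"])
out=[]
for cam,name in (("scene","s6.png"),("wrist","w6.png")):
    p=ctrl.snapshot(cam); save(p,name)
    k=np.array([.501,-.2875,.056]); key=[k+[sx*.009,sy*.022,0] for sx,sy in((-1,-1),(1,-1),(1,1),(-1,1))]
    tip=[t+[sx*.0095,sy*.021,-.017] for sx,sy in((-1,-1),(1,-1),(1,1),(-1,1))]
    a=w2px(p,key);b=w2px(p,tip); c=a.mean(0); r=np.array([45,40] if cam=="scene" else [90,80]); f=4 if cam=="wrist" else 8
    f=360//r[0]; o=np.round(c-r).astype(int); o=np.minimum(np.maximum(o,0),[640,400]-2*r)
    im=cv2.resize(cv2.imread("pics/"+name)[o[1]:o[1]+2*r[1],o[0]:o[0]+2*r[0]],None,fx=f/2,fy=f/2,interpolation=cv2.INTER_CUBIC)
    for q,col in((a,(0,255,0)),(b,(0,0,255))): cv2.polylines(im,[np.round((q-o+.5)*f/2).astype(np.int32)],True,col,1)
    im=np.clip(im.astype(float)*1.6,0,255).astype(np.uint8); out.append(im[:320])
    print(cam,c,b.mean(0), [ (np.round(s["at"],1),round(s["score"],2)) for s in ctrl.spot_point(p,"bar_key_top")[:2]])
h=min(i.shape[0] for i in out); cv2.imwrite("pics/c6.png",np.hstack([i[:h] for i in out]))
E
```

```text
[ 0.50087922 -0.28785112  0.06482049] [-0.28808849 -0.31029939 -0.4006154 ]
scene [235.04916132 305.48780249] [235.50741517 307.43591668] [(array([234.6, 304.4]), 0.7), (array([151.7, 300.7]), 0.7)]
wrist [317.37304766 230.8592402 ] [317.9921685  225.74172673] [(array([315.6, 231.4]), 0.84)]
```

View pics/c6.png

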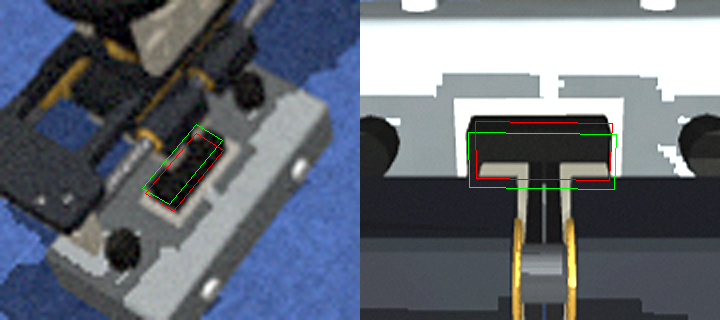

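The projected fingertip (red) and key (green) outlines coincide, yet the force reads about zero. I'll go down in 1 mm steps and watch the force.

Call:
{"fn": "apply_moves", "kwargs": {
  "commands": [
    [[0, 0, -0.05], 0, 1],
    [[0, 0, -0.1], 0, 1],
    [[0, 0, -0.1], 0, 1],
    [[0, 0, -0.1], 0, 1]
  ]
}}

```text
clock: 6.87
tool_pos: [0.5008, -0.2878, 0.0637]
orientation: [-180.0, 0.0, 0.9]
force: [-0.0, -0.4, -0.0]
opening: 0.0005
gripper_force: 0.0
```

Call:
{"fn": "apply_moves", "kwargs": {
  "commands": [
    [[0, 0, -0.05], 0, 1],
    [[0, 0, -0.1], 0, 1],
    [[0, 0, -0.1], 0, 1],
    [[0, 0, -0.1], 0, 1]
  ]
}}

```text
clock: 7.2
tool_pos: [0.5008, -0.2878, 0.0627]
orientation: [-180.0, 0.0, 0.9]
force: [-0.4, 0.1, -0.2]
opening: 0.0001
gripper_force: 0.0
```

```bash
python3 - <<'E'
from h import *
F=[]
for i in range(5):
    p=ctrl.snapshot("wrist"); o=ctrl.get_obs(); F.append(o["force"])
save(p,"w7.png"); print(o["clock"],o["tool_pos"],np.mean(F,0),np.std(F,0),o["moment"])
a=[cv2.imread("pics/"+n)[150:270,220:420] for n in("w6.png","w7.png")]
cv2.imwrite("pics/c7.png",np.clip(cv2.resize(np.hstack(a),None,fx=2,fy=2,interpolation=cv2.INTER_CUBIC)*2.5,0,255))
E
```

```text
7.45 [ 0.5008869  -0.28785503  0.06279171] [-0.36820448  0.17681419 -0.13218916] [0.31617438 0.20972977 0.35005299] [-0.03124122  0.05632048 -0.00021755][ WARN:0@4.337] global loadsave.cpp:1063 imwrite_ Unsupported depth image for selected encoder is fallbacked to CV_8U.
```

View pics/c7.png

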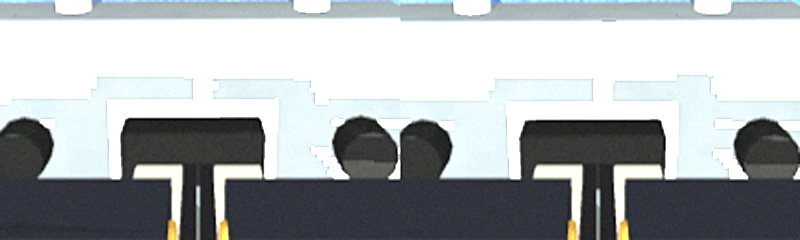

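The boosted crops show the bar key's top edge still at the key-up height, at row 133. The fingertip front edge at row 165 is in line with it, so the tips are still above the key and the zero force is real. With no contact yet, another 4 mm can't exceed 3 N.

Call:
{"fn": "apply_moves", "kwargs": {
  "commands": [
    [[0, 0, -0.1], 0, 1],
    [[0, 0, -0.2], 0, 1],
    [[0, 0, -0.3], 0, 1],
    [[0, 0, -0.4], 0, 1],
    [[0, 0, -0.4], 0, 1],
    [[0, 0, -0.4], 0, 1]
  ]
}}

```text
clock: 7.95
tool_pos: [0.5008, -0.2878, 0.0586]
orientation: [-180.0, 0.0, 0.9]
force: [0.0, 0.7, 0.3]
opening: 0.0007
gripper_force: 0.0
```

```bash
cat >> h.py <<'E'
def force(n=4):
    F=[]
    for i in range(n): p=ctrl.snapshot("wrist"); o=ctrl.get_obs(); F.append(np.r_[o["force"],o["moment"]])
    print(round(o["clock"],2),np.round(o["tool_pos"],4),np.round(np.mean(F,0),2)); return p
E
python3 - <<'E'
from h import *
p=force(); save(p,"w8.png")
E
```

```text
8.15 [ 0.5009 -0.2878  0.0588] [ 0.15  0.    0.18 -0.03  0.    0.03]
```

```bash
python3 - <<'E'
from h import *
t=ctrl.get_obs()["tool_pos"]; out=[]
for cam,name in (("scene","s9.png"),("top","t9.png"),("wrist","w9.png")):
    p=ctrl.snapshot(cam); save(p,name); T=np.array(p["T"]); print(cam,np.round(T[:3,3],3),np.round(-T[:3,2],3))
    k=np.array([.501,-.2875,.056]); tips=[t,t-[0,0,.017]]
    r=np.array([30,37]); c=np.round(w2px(p,k)[0]).astype(int); c=np.minimum(c,[640,400]-r); o=c-r
    f=8 if cam!="wrist" else 8
    im=cv2.imread("pics/"+name)[o[1]:o[1]+2*r[1],o[0]:o[0]+2*r[0]]
    im=np.clip(255*(im/255.)**.5,0,255).astype(np.uint8)
    im=cv2.resize(im,None,fx=4.4,fy=8,interpolation=cv2.INTER_CUBIC) if 0 else cv2.resize(im,None,fx=4.4,fy=4.4,interpolation=cv2.INTER_CUBIC)
    def poly(z,col,hx,hy,cn):
        q=w2px(p,[np.r_[cn[:2]+[a*hx,b*hy],z] for a,b in((-1,-1),(1,-1),(1,1),(-1,1))]); cv2.polylines(im,[np.round((q-o+.5)*4.4).astype(np.int32)],True,col,1)
    raw=im.copy(); poly(.056,(0,255,0),.009,.022,k)
    for z,col in((t[2]-.017,(0,0,255)),(t[2],(255,255,0))): poly(z,col,.0095,.021,t)
    out.append(np.vstack([raw,im])[:])
h=np.hstack(out); h=cv2.resize(h,None,fx=min(1,600/h.shape[0]),fy=min(1,600/h.shape[0])); print(h.shape); cv2.imwrite("pics/c9.png",h)
E
```

```text
scene [ 0.888 -0.558  0.864] [-0.364  0.563 -0.742]
top [0.339 0.012 1.009] [ 0.201  0.009 -0.98 ]
wrist [ 0.58  -0.287  0.23 ] [-0.293 -0.004 -0.956]
(600, 729, 3)
```

View pics/c9.png

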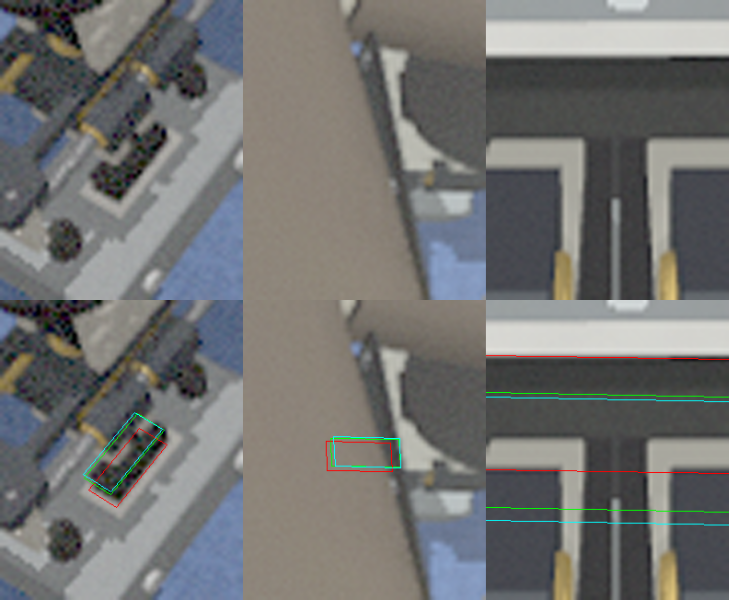

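The wrist view puts the fingertip front edge at crop row 135. The nominal tip outline would be at row 57, so the closed tips stand higher than the nominal 17 mm nose. The key still sits where it was measured. I'll keep descending in small steps with force checks.

Call:
{"fn": "apply_moves", "kwargs": {
  "commands": [
    [[0, 0, -0.05], 0, 1],
    [[0, 0, -0.1], 0, 1],
    [[0, 0, -0.1], 0, 1]
  ]
}}

```text
clock: 8.55
tool_pos: [0.5008, -0.2878, 0.0576]
orientation: [-180.0, 0.0, 0.9]
force: [0.1, -0.4, 0.9]
opening: 0.0005
gripper_force: 0.0
```

Call:
{"fn": "apply_moves", "kwargs": {
  "commands": [
    [[0, 0, -0.05], 0, 1],
    [[0, 0, -0.1], 0, 1],
    [[0, 0, -0.1], 0, 1]
  ]
}}

```text
clock: 8.8
tool_pos: [0.5008, -0.2878, 0.0566]
orientation: [-180.0, 0.0, 0.9]
force: [-0.3, -1.0, 0.3]
opening: 0.0005
gripper_force: 0.0
```

```bash
python3 - <<'E'
from h import *
p=force(3)
E
```

```text
8.95 [ 0.5009 -0.2878  0.0567] [-0.11 -0.37  0.04 -0.03 -0.   -0.01]
```

The nominal tip is now below the box top and there's still no force, so the tips are definitely higher than nominal. Any first contact from here is on the soft cap, so I'll carry on down.

Call:
{"fn": "apply_moves", "kwargs": {
  "commands": [
    [[0, 0, -0.1], 0, 1],
    [[0, 0, -0.2], 0, 1],
    [[0, 0, -0.3], 0, 1],
    [[0, 0, -0.3], 0, 1],
    [[0, 0, -0.3], 0, 1]
  ]
}}

```text
clock: 9.37
tool_pos: [0.5008, -0.2878, 0.0537]
orientation: [-180.0, 0.0, 0.9]
force: [0.4, 0.5, -0.3]
opening: 0.0003
gripper_force: 0.0
```

Call:
{"fn": "apply_moves", "kwargs": {
  "commands": [
    [[0, 0, -0.1], 0, 1],
    [[0, 0, -0.2], 0, 1],
    [[0, 0, -0.3], 0, 1],
    [[0, 0, -0.3], 0, 1],
    [[0, 0, -0.3], 0, 1]
  ]
}}

```text
clock: 9.78
tool_pos: [0.5008, -0.2878, 0.0507]
orientation: [-180.0, 0.0, 0.9]
force: [0.4, 0.2, 0.4]
opening: 0.0003
gripper_force: 0.0
```

```bash
python3 - <<'E'
from h import *
p=force(3)
E
```

```text
9.93 [ 0.5009 -0.2878  0.0508] [-0.03  0.16  0.45 -0.03 -0.02 -0.02]
```

```bash
python3 - <<'E'
from h import *
p=force(2); save(p,"w10.png")
for z in (.056,.06,.065,.07): print(z,px2w(p,[318,232.5],z).round(4))
g=cv2.cvtColor(p["img"],cv2.COLOR_RGB2GRAY); print(g[180:260:2,300], g[180:260:2,285]); print(g[240,270:370:2])
print([(s["at"],s["score"]) for s in ctrl.spot_point(p,"bar_key_top")[:2]])
E
```

```text
10.03 [ 0.5009 -0.2878  0.0508] [ 0.33  0.48  0.3  -0.02 -0.   -0.01]
0.056 [ 0.5063 -0.2878  0.056 ]
0.06 [ 0.5081 -0.2878  0.06  ]
0.065 [ 0.5103 -0.2878  0.065 ]
0.07 [ 0.5125 -0.2878  0.07  ]
[172 175 175 175 176 181  96  99 101 100  99  99 101  96 168 178 178 180
  78  15  15  17  16  21  23  23  64 110 109  99  17  20  22  20  20  19
  20  21  22  20] [175 174 175 172 173 134  98  98  99 100  98 100  99  96 170 181 182 184
 115  14  17  17  15  20  24  23  23  22  21  21  21  20  21  21  21  21
  21  20  22  21]
[ 17  16  13  17  21  19  22  21  18  17  19  17  18  18  16  17  18  13
 110 109 114  14  17  17  23  17  17  16  28 111 110  64  17  17  18  18
  17  18  19  18  17  20  18  14  15  15  19  19  18  18]
[([314.4, 240.4], 0.85)]
```

The wrist geometry puts the tip at about z 0.065, roughly 14 mm above the TCP, so contact is due near TCP z 0.042. I'll go on 6 mm, which stays short of that.

Call:
{"fn": "apply_moves", "kwargs": {
  "commands": [
    [[0, 0, -0.15], 0, 1],
    [[0, 0, -0.3], 0, 1],
    [[0, 0, -0.4], 0, 1],
    [[0, 0, -0.5], 0, 1],
    [[0, 0, -0.6], 0, 1],
    [[0, 0, -0.6], 0, 1],
    [[0, 0, -0.6], 0, 1]
  ]
}}

```text
clock: 10.67
tool_pos: [0.5008, -0.2878, 0.0447]
orientation: [-180.0, 0.0, 0.9]
force: [-0.3, -0.4, 0.1]
opening: 0.0006
gripper_force: 0.0
```

```bash
python3 - <<'E'
from h import *
p=force(3)
E
```

```text
10.82 [ 0.5009 -0.2879  0.0448] [-0.07  0.15 -0.38 -0.04  0.02  0.  ]
```

Call:
{"fn": "apply_moves", "kwargs": {
  "commands": [
    [[0, 0, -0.1], 0, 1],
    [[0, 0, -0.2], 0, 1],
    [[0, 0, -0.3], 0, 1],
    [[0, 0, -0.3], 0, 1],
    [[0, 0, -0.3], 0, 1]
  ]
}}

```text
clock: 11.23
tool_pos: [0.5008, -0.2878, 0.0416]
orientation: [-180.0, 0.0, 0.9]
force: [1.4, 0.4, -0.5]
opening: 0.0004
gripper_force: 0.0
```

```bash
cat >> h.py <<'E'
def col(p,y=.0):
    t=ctrl.get_obs()["tool_pos"]; c=int(round(w2px(p,[t[0],t[1]+.012,.056])[0][0])); g=cv2.cvtColor(p["img"],cv2.COLOR_RGB2GRAY)
    print("col",c,"rows200+",g[200:244,c])
    print("pred row of key +x edge up/down6:",w2px(p,[[.510,t[1],.056],[.510,t[1],.050]])[:,1].round(1))
E
python3 - <<'E'
from h import *
p=force(3); col(p)
E
```

```text
11.38 [ 0.5009 -0.2878  0.0418] [ 0.36  0.03  0.34 -0.07 -0.01  0.03]
col 295 rows200+ [100  99  99  99  99  99  99  98  98 100  99  97 110 162 182 181 180 180
 179 179 184 138  53  10  17  17  15  16  16  15  15  13  62 103 111 111
 109 112  99  52  18  21  19  21]
pred row of key +x edge up/down6: [233.  228.5]
```

Call:
{"fn": "apply_moves", "kwargs": {
  "commands": [
    [[0, 0, -0.1], 0, 1],
    [[0, 0, -0.2], 0, 1],
    [[0, 0, -0.3], 0, 1],
    [[0, 0, -0.3], 0, 1],
    [[0, 0, -0.3], 0, 1]
  ]
}}

```text
clock: 11.8
tool_pos: [0.501, -0.2879, 0.0389]
orientation: [180.0, -0.0, 0.9]
force: [-0.2, 1.0, 3.1]
opening: 0.0008
gripper_force: 1.3
```

```bash
python3 - <<'E'
from h import *
p=force(3); col(p)
E
```

```text
11.95 [ 0.501  -0.2879  0.0389] [-0.07  0.17  3.17 -0.    0.02  0.02]
col 295 rows200+ [100 100  99  99  99  99 100  99  99 101 100 100  99  97 113 163 183 180
 181 179 179 180 185 113   6  14  17  18  16  15  15  11  62 102 112 111
 110 111  99  53  17  20  22  22]
pred row of key +x edge up/down6: [235.5 230.8]
```

That's contact, at 3.2 N: the cap is squashed and the key is starting to slide. I'll go another 5 mm and then finer.

Call:
{"fn": "apply_moves", "kwargs": {
  "commands": [
    [[0, 0, -0.1], 0, 1],
    [[0, 0, -0.2], 0, 1],
    [[0, 0, -0.3], 0, 1],
    [[0, 0, -0.4], 0, 1],
    [[0, 0, -0.5], 0, 1],
    [[0, 0, -0.5], 0, 1],
    [[0, 0, -0.5], 0, 1]
  ]
}}

```text
clock: 12.53
tool_pos: [0.501, -0.2879, 0.0337]
orientation: [180.0, -0.0, 0.9]
force: [-0.6, -0.5, 3.3]
opening: 0.0004
gripper_force: 1.3
```

Call:
{"fn": "apply_moves", "kwargs": {
  "commands": [
    [[0, 0, -0.05], 0, 1],
    [[0, 0, -0.1], 0, 1],
    [[0, 0, -0.1], 0, 1],
    [[0, 0, -0.1], 0, 1]
  ]
}}

```text
clock: 12.87
tool_pos: [0.501, -0.2879, 0.0328]
orientation: [180.0, -0.0, 0.9]
force: [1.1, -0.2, 3.2]
opening: 0.0002
gripper_force: 1.7
```

Call:
{"fn": "apply_moves", "kwargs": {
  "commands": [
    [[0, 0, -0.05], 0, 1],
    [[0, 0, -0.1], 0, 1],
    [[0, 0, -0.1], 0, 1],
    [[0, 0, -0.1], 0, 1]
  ]
}}

```text
clock: 13.2
tool_pos: [0.501, -0.2879, 0.0319]
orientation: [180.0, -0.0, 0.9]
force: [1.3, 0.0, 4.8]
opening: 0.0001
gripper_force: 2.3
```

```bash
python3 - <<'E'
from h import *
p=force(3)
E
```

```text
13.35 [ 0.501  -0.2879  0.0319] [ 0.2   0.05  4.57 -0.14 -0.17  0.02]
```

The force is 4.6 N with the key at its stop. I'll add about 0.8 mm to get near 5.6 N, then release and rise.

Call:
{"fn": "apply_moves", "kwargs": {
  "commands": [
    [[0, 0, -0.05], 0, 1],
    [[0, 0, -0.08], 0, 1],
    [[0, 0, -0.08], 0, 1],
    [[0, 0, -0.08], 0, 1],
    [[0, 0, -0.08], 0, 1]
  ]
}}

```text
clock: 13.77
tool_pos: [0.501, -0.2879, 0.0311]
orientation: [180.0, -0.0, 0.9]
force: [-1.3, -0.7, 6.3]
opening: 0.0005
gripper_force: 2.8
```

Call:
{"fn": "apply_moves", "kwargs": {
  "commands": [
    [[0, 0, 0.2], 0, 1],
    [[0, 0, 0.5], 0, 1],
    [[0, 0, 1.0], 0, 1],
    [[0, 0, 2], 0, 1],
    [[0, 0, 4], 0, 1],
    [[0, 0, 7], 0, 1],
    [[0, 0, 10], 0, 1],
    [[0, 0, 12], 0, 1],
    [[-2, 2, 13], 0.1, 1],
    [[-4, 5, 13], 0.2, 1],
    [[-4, 9, 13], 0.3, 1],
    [[-4, 13, 13], 0.4, 1],
    [[-4, 17, 13], 0.5, 1],
    [[-4, 21, 13], 0.6, 1],
    [[-3.5, 24, 13], 0.7, 1],
    [[-3, 26, 13], 0.8, 1],
    [[-3, 26, 13], 0.8, 1],
    [[-3, 26, 13], 0.8, 1],
    [[-3, 26, 13], 0.8, 1]
  ]
}}

```text
clock: 15.35
tool_pos: [0.4704, -0.0279, 0.1612]
orientation: [-180.0, 0.0, 46.7]
force: [-0.5, -0.7, -0.1]
opening: 0.0004
gripper_force: 0.0
```

```bash
python3 - <<'E'
from h import *
p=look("wrist","w11.png",["round_key_top","bar_key_top","lamp_puck"]); force(1)
p=look("top","t11.png",["bar_key_top","round_key_top"]); q=ctrl.snapshot("scene")
a=cv2.imread("pics/w11.png"); b=cv2.imread("pics/t11.png")[190:240,390:470]
im=np.zeros((600,640,3),np.uint8); im[:400]=a; im[400:,:320]=cv2.resize(b,(320,200),interpolation=cv2.INTER_CUBIC)
s=cv2.cvtColor(q["img"],cv2.COLOR_RGB2BGR)[265:355,180:324]; im[400:,320:]=cv2.resize(s,(320,200),interpolation=cv2.INTER_CUBIC); cv2.imwrite("pics/c11.png",im)
E
```

```text
wrist round_key_top 0.82 [335.2 144.3] [ 0.5071 -0.0089  0.066 ]
wrist bar_key_top 0.8 [505.6 335.5] [ 0.5016 -0.2759  0.056 ]
wrist bar_key_top 0.32 [198.8  53.8] [0.4764 0.116  0.056 ]
wrist lamp_puck 0.65 [332.2 131.4] [ 0.5094 -0.0066  0.    ]
15.6 [ 0.4706 -0.0286  0.161 ] [ 0.48 -0.39 -1.22 -0.06 -0.13  0.  ]
top bar_key_top 0.65 [428.5 214.7] [ 0.5047 -0.2821  0.056 ]
top bar_key_top 0.58 [469.2 280.2] [ 0.3398 -0.3773  0.056 ]
top round_key_top 0.49 [265.1 135.8] [0.7102 0.1535 0.066 ]
```

View pics/c11.png

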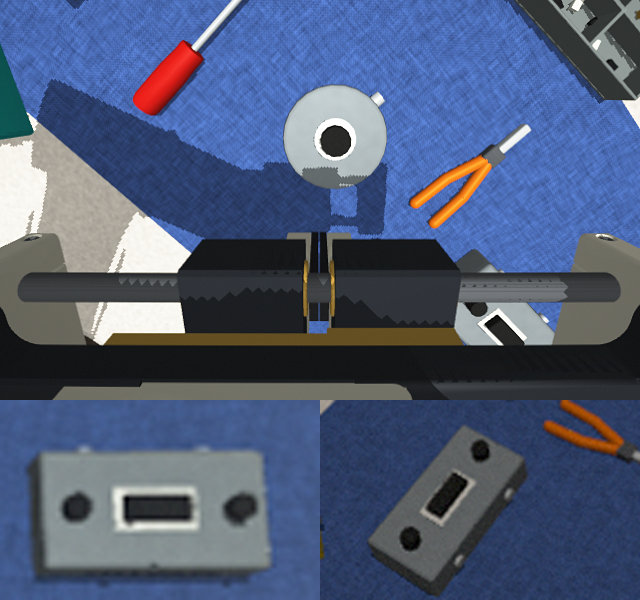

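The bar key now sits lower than its neighbours, both outlet keys are up, and the box hasn't moved. The lamp key is at about (335,142), which gives (0.508,-0.0075). From the first press, contact comes with the TCP about 14.6 mm below the key top, so contact is expected near z 0.051.

Call:
{"fn": "apply_moves", "kwargs": {
  "commands": [
    [[1.9, 1, 0], 0, 1],
    [[3.7, 2, -1], 0, 1],
    [[3.7, 2, -4], 0, 1],
    [[3.7, 2, -7], 0, 1],
    [[3.7, 2, -9], 0, 1],
    [[3.7, 2, -10], 0, 1],
    [[3.7, 2, -10.4], 0, 1],
    [[3.7, 2, -10.6], 0, 1],
    [[3.7, 2, -10.8], 0, 1],
    [[3.7, 2, -11], 0, 1],
    [[3.7, 2, -11.15], 0, 1],
    [[3.7, 2, -11.15], 0, 1],
    [[3.7, 2, -11.15], 0, 1]
  ]
}}

```text
clock: 16.88
tool_pos: [0.5087, -0.0076, 0.0502]
orientation: [179.9, -0.1, 46.8]
force: [0.0, 1.0, 1.0]
opening: 0.0005
gripper_force: 0.8
```

```bash
python3 - <<'E'
from h import *
p=force(3)
E
```

```text
17.03 [ 0.5086 -0.0076  0.05  ] [ 0.88  0.33  1.08  0.   -0.52  0.01]
```

Call:
{"fn": "apply_moves", "kwargs": {
  "commands": [
    [[0, 0, -0.1], 0, 1],
    [[0, 0, -0.2], 0, 1],
    [[0, 0, -0.3], 0, 1],
    [[0, 0, -0.4], 0, 1],
    [[0, 0, -0.5], 0, 1],
    [[0, 0, -0.5], 0, 1]
  ]
}}

```text
clock: 17.53
tool_pos: [0.5079, -0.0078, 0.0443]
orientation: [-180.0, 0.0, 46.8]
force: [2.8, 1.0, 3.4]
opening: 0.0007
gripper_force: 1.4
```

```bash
python3 - <<'E'
from h import *
p=force(4)
E
```

```text
17.73 [ 0.5078 -0.0078  0.0444] [ 1.78  0.69  2.65  0.18 -0.75 -0.  ]
```

There's a slight sideways drag because contact came while the arm was still settling. I'll ease it by 0.6 mm while finishing the press.

Call:
{"fn": "apply_moves", "kwargs": {
  "commands": [
    [[0.03, 0.01, -0.1], 0, 1],
    [[0.06, 0.02, -0.2], 0, 1],
    [[0.06, 0.02, -0.25], 0, 1],
    [[0.06, 0.02, -0.3], 0, 1],
    [[0.06, 0.02, -0.3], 0, 1],
    [[0.06, 0.02, -0.3], 0, 1]
  ]
}}

```text
clock: 18.23
tool_pos: [0.508, -0.0078, 0.0414]
orientation: [-180.0, 0.0, 46.8]
force: [-1.5, 0.2, 5.1]
opening: 0.0003
gripper_force: 2.6
```

```bash
python3 - <<'E'
from h import *
p=force(4)
E
```

```text
18.43 [ 0.5079 -0.0078  0.0414] [-0.87  0.03  5.33  0.11  0.34  0.01]
```

The press ended at 5.3 N with the key at its stop. I'll release and go to the camera box. I'm keeping this yaw, which holds the gripper body clear of the pink and turquoise boxes.

Call:
{"fn": "apply_moves", "kwargs": {
  "commands": [
    [[0, 0, 0.2], 0, 1],
    [[0, 0, 0.5], 0, 1],
    [[0, 0, 1.0], 0, 1],
    [[0, 0, 2], 0, 1],
    [[0, 0, 4], 0, 1],
    [[0, 0, 7], 0, 1],
    [[0, 0, 10], 0, 1],
    [[0, 1, 12], 0, 1],
    [[-1, 4, 13], 0, 1],
    [[-2, 8, 13], 0, 1],
    [[-3, 12, 13], 0, 1],
    [[-4, 16, 13], 0, 1],
    [[-5, 20, 13], 0, 1],
    [[-6, 23.5, 13], 0, 1],
    [[-7, 27, 13], 0, 1],
    [[-7, 28.5, 13], 0, 1],
    [[-7, 28.5, 13], 0, 1],
    [[-7, 28.5, 13], 0, 1],
    [[-7, 28.5, 13], 0, 1]
  ]
}}

```text
clock: 20.02
tool_pos: [0.4383, 0.2768, 0.1716]
orientation: [-180.0, 0.0, 46.8]
force: [1.2, -0.6, 0.3]
opening: 0.0004
gripper_force: 0.0
```

```bash
python3 - <<'E'
from h import *
p=look("wrist","w12.png",["square_key_top","camera_box"]); force(1)
# centroid of the dark key inside its white frame
r=ctrl.spot_point(p,"square_key_top")[0]["at"]; g=cv2.cvtColor(p["img"],cv2.COLOR_RGB2GRAY)
n,l,s,c=cv2.connectedComponentsWithStats((g<60).astype(np.uint8)); i=l[int(r[1]),int(r[0])]; print(s[i],c[i],px2w(p,c[i],.074))
q=look("scene","s12.png",["round_key_top","lamp_puck","square_key_top"])
E
```

```text
wrist camera_box 0.61 [340.1 145.2] [0.4731 0.2806 0.    ]
20.22 [0.4387 0.2764 0.1716] [ 0.09 -0.2  -0.68 -0.07 -0.06  0.03]Traceback (most recent call last):
  File "<stdin>", line 4, in <module>
IndexError: list index out of range
```

```bash
python3 - <<'E'
from h import *
p=ctrl.snapshot("wrist"); g=cv2.cvtColor(p["img"],cv2.COLOR_RGB2GRAY)
print("expected px",w2px(p,[[.4745,.303,.076],[.468,.251,.076]]).round(1))
n,l,s,c=cv2.connectedComponentsWithStats((g<60).astype(np.uint8))
for i in range(1,n):
    if 150<s[i][4]<6000 and c[i][1]<235: print(s[i],c[i].round(1),px2w(p,c[i],.074).round(4),px2w(p,c[i],.076).round(4))
print([(k["at"],k["score"]) for k in ctrl.search_frame(p,"square_key")[:2]])
q=look("scene","s12.png",["round_key_top","square_key_top"])
E
```

```text
expected px [[328.1 138.4]
 [364.  188.2]]
[247   8 103  20 631] [295.7  17.6] [0.5176 0.3849 0.074 ] [0.5174 0.3845 0.076 ]
[620  33  20  50 365] [627.5  61.6] [0.6839 0.1873 0.074 ] [0.6825 0.1884 0.076 ]
[598  39  28  49 302] [606.9  69.9] [0.669  0.1929 0.074 ] [0.6677 0.1939 0.076 ]
[632  46   8  32 170] [636.4  62.3] [0.6887 0.1821 0.074 ] [0.6873 0.1832 0.076 ]
[312 120  35  36 686] [328.9 137.6] [0.4753 0.3029 0.074 ] [0.4754 0.3031 0.076 ]
[ 524  128   55   39 1626] [550.6 147.8] [0.604  0.1702 0.074 ] [0.6032 0.1714 0.076 ]
[353 174  22  23 380] [363.9 185.1] [0.4696 0.2526 0.074 ] [0.4698 0.2532 0.076 ]
[336 190  48  43 665] [366.9 215.9] [0.453  0.2294 0.074 ] [0.4533 0.2302 0.076 ]
[([330.3, 135.3], 0.78)]
scene round_key_top 0.62 [309.9 215.3] [5.058e-01 4.000e-04 6.600e-02]
scene square_key_top 0.65 [396.9 130.7] [0.5534 0.4079 0.076 ]
scene square_key_top 0.57 [357.4 140.7] [0.4747 0.3061 0.076 ]
scene square_key_top 0.5 [295.7 132.5] [0.299  0.2441 0.076 ]
```

The key centre is at (0.475,0.303) and the freeze key is 50 mm away, which fits the expected 52 mm. I'll hover just above and let the arm settle before pressing.

Call:
{"fn": "apply_moves", "kwargs": {
  "commands": [
    [[1.8, 1.3, 0], 0, 1],
    [[3.6, 2.6, -1], 0, 1],
    [[3.6, 2.6, -4], 0, 1],
    [[3.6, 2.6, -7], 0, 1],
    [[3.6, 2.6, -9], 0, 1],
    [[3.6, 2.6, -10], 0, 1],
    [[3.6, 2.6, -10.4], 0, 1],
    [[3.6, 2.6, -10.5], 0, 1],
    [[3.6, 2.6, -10.5], 0, 1],
    [[3.6, 2.6, -10.5], 0, 1],
    [[3.6, 2.6, -10.5], 0, 1],
    [[3.6, 2.6, -10.5], 0, 1],
    [[3.6, 2.6, -10.5], 0, 1]
  ]
}}

```text
clock: 21.6
tool_pos: [0.4747, 0.3037, 0.0672]
orientation: [-180.0, -0.1, 46.8]
force: [0.9, 0.2, -0.3]
opening: 0.0003
gripper_force: 0.0
```

Call:
{"fn": "apply_moves", "kwargs": {
  "commands": [
    [[0, 0, -0.2], 0, 1],
    [[0, 0, -0.4], 0, 1],
    [[0, 0, -0.5], 0, 1],
    [[0, 0, -0.6], 0, 1],
    [[0, 0, -0.7], 0, 1],
    [[0, 0, -0.8], 0, 1],
    [[0, 0, -0.9], 0, 1],
    [[0, 0, -0.9], 0, 1],
    [[0, 0, -0.9], 0, 1]
  ]
}}

```text
clock: 22.35
tool_pos: [0.4744, 0.3033, 0.0574]
orientation: [180.0, 0.0, 46.8]
force: [-1.3, -0.5, 2.2]
opening: 0.0002
gripper_force: 1.3
```

```bash
python3 - <<'E'
from h import *
p=force(4)
E
```

```text
22.55 [0.4744 0.3033 0.0575] [-1.33 -0.47  2.77 -0.32  0.5   0.01]
```

Call:
{"fn": "apply_moves", "kwargs": {
  "commands": [
    [[-0.02, -0.01, -0.1], 0, 1],
    [[-0.04, -0.02, -0.2], 0, 1],
    [[-0.04, -0.02, -0.3], 0, 1],
    [[-0.04, -0.02, -0.4], 0, 1],
    [[-0.04, -0.02, -0.5], 0, 1],
    [[-0.04, -0.02, -0.58], 0, 1],
    [[-0.04, -0.02, -0.58], 0, 1],
    [[-0.04, -0.02, -0.58], 0, 1]
  ]
}}

```text
clock: 23.22
tool_pos: [0.4743, 0.3033, 0.0519]
orientation: [180.0, -0.0, 46.8]
force: [0.9, -1.1, 4.5]
opening: 0.0007
gripper_force: 2.3
```

```bash
python3 - <<'E'
from h import *
p=force(4)
E
```

```text
23.42 [0.4743 0.3033 0.0519] [ 0.89 -1.3   4.76 -0.49 -0.53 -0.01]
```

The force is 4.8 N with the key at its stop. I'll add about 0.6 mm, release straight up and check the result.

Call:
{"fn": "apply_moves", "kwargs": {
  "commands": [
    [[0, 0, -0.03], 0, 1],
    [[0, 0, -0.06], 0, 1],
    [[0, 0, -0.06], 0, 1],
    [[0, 0, -0.06], 0, 1]
  ]
}}

```text
clock: 23.75
tool_pos: [0.4743, 0.3033, 0.0513]
orientation: [180.0, -0.0, 46.8]
force: [2.2, -1.9, 5.5]
opening: 0.0005
gripper_force: 2.7
```

Call:
{"fn": "apply_moves", "kwargs": {
  "commands": [
    [[0, 0, 0.2], 0, 1],
    [[0, 0, 0.5], 0, 1],
    [[0, 0, 1], 0, 1],
    [[0, 0, 2], 0, 1],
    [[0, 0, 4], 0, 1],
    [[0, 0, 7], 0, 1],
    [[0, 0, 10], 0, 1],
    [[-2, -1.5, 12], 0, 1],
    [[-3.6, -2.6, 12], 0, 1],
    [[-3.6, -2.6, 12], 0, 1],
    [[-3.6, -2.6, 12], 0, 1],
    [[-3.6, -2.6, 12], 0, 1]
  ]
}}

```text
clock: 24.75
tool_pos: [0.4381, 0.2773, 0.1714]
orientation: [-180.0, -0.0, 46.8]
force: [-0.7, -0.3, 0.0]
opening: 0.0007
gripper_force: 0.0
```

```bash
python3 - <<'E'
from h import *
p=force(2); g=cv2.cvtColor(p["img"],cv2.COLOR_RGB2GRAY)
n,l,s,c=cv2.connectedComponentsWithStats((g<60).astype(np.uint8))
for i in range(1,n):
    if 150<s[i][4]<1500 and 300<c[i][0]<400 and 100<c[i][1]<235: print(s[i],c[i].round(1),px2w(p,c[i],.074).round(4))
look("scene","s13.png",["round_key_top","bar_key_top"])
E
```

```text
24.85 [0.4383 0.2773 0.1707] [-0.29 -0.2   0.3  -0.08 -0.03  0.  ]
[314 120  34  35 640] [330.  137.3] [0.4756 0.3033 0.074 ]
[354 175  23  22 381] [365.  185.6] [0.4696 0.2526 0.074 ]
[337 192  46  41 634] [367.3 216.3] [0.4527 0.2299 0.074 ]
scene round_key_top 0.75 [323.2 192.9] [0.494  0.0834 0.066 ]
scene round_key_top 0.5 [309.2 214.4] [0.5027 0.0019 0.066 ]
scene bar_key_top 0.52 [150.9 299.8] [ 0.3376 -0.3723  0.056 ]
```

The square key's area in the image shrank 7%, which matches 6 mm of travel. The freeze key and the box are unchanged.

```bash
python3 -c "
from plant import ctrl
print(ctrl.close_job())"
```

```text
the job is handed in; nothing more can be done
None
```

I pressed the bar, round and square keys in that order, each to its stop at about 5–6 N, and handed the job in at about 25 s; no verdict came back, the last images showed the bar and square keys down and the small keys up, and the round key rests on its force reading alone.

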